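Slide the filler cap under the inspection camera

ROBOT

A 6-joint arm with a two-finger parallel gripper is mounted at the origin on a cart in front of the work surface, level with it; the furniture and walls round the work are solid. World frame = base frame: x ahead of the robot, y to its left, z up, the work surface at z = 0. Lengths are in mm, angles in rad, forces in N, time in s.
With the tool pointing down it reaches from about 275 to 825 mm from the base axis. Payload 4.9 kg.
Tool frame: the origin (TCP) lies at the very end of the fingers, on their centre line; the grasp point (between the pads) lies 19 mm behind it; z points along the fingers, y is the line along which they close (so a half turn about z gives the same grasp; the last joint's range is limited). The gripper opens to 85 mm and grips with 20 to 120 N. Pads are 22 mm wide; open, the fingers measure 114 mm over their backs; the gripper's body (76 mm by 85 mm) begins 54 mm behind the grasp point. The pads swing forward as they close: fully open they stand 13 mm farther back than shut.
Start: joints at [1.202, 0.326, -0.193, 1.052, 0, 1.437], TCP at [127.95, 534.928, 231.281] pointing down, gripper open.
Joint ranges: [-2.65, 2.65], [-0.97, 1.79], [-1.3, 1.35], [-1.93, 2.1], [-1.47, 1.37], [-3.14, 3.14]. Speed limits (rad/s): [2.57, 2.57, 3.14, 3.14, 3.14, 3.14].

INTERFACE

Orientations are given as [roll, pitch, yaw] about the fixed x, y, z axes, in that order (R = Rz(yaw) Ry(pitch) Rx(roll)).
In Python, from bench import bot, solve_ik, imaging gives the robot as it stands. Calls block until the motion is done:
- bot.move_ptp(position, orientation): joint-space move of the TCP to a pose.
- bot.movel(position, rot=None, max_speed=150, threshold=None): straight line of the TCP; rot=None keeps the orientation; max_speed is the mean speed in mm/s. With threshold (N) it stops when the force on the tool has changed by that much, and returns True; else False.
- bot.move_j(angles): joint-space move.
- bot.grip(opening, effort=None): opening from 0.0 (shut) to 1.0 (fully open); effort is the grip in N (None keeps the last); returns when the fingers have stopped.
- bot.dwell(seconds).
- solve_ik(position, orientation): joint angles nearest the present ones, or None.
- bot.get_state(): the state.
- imaging.capture(name): name is "side" or "top" or "wrist"; returns the picture (384x512x3 uint8, blue, green, red); there is no depth.
- imaging.camera_model(name): a dict with "K" (3x3 intrinsics, pixels), "position" and "rotation" of the camera in the world. Camera axes: x right, y up, looking along -z (the intrinsics and any distortion apply to the point x, -y, -z); pixel columns grow to the right and rows downward; lengths in mm; the calibration is good to about 2 mm. A picture is of the moment at which its call begins: read the wrist's pose just before it. camera_model takes no time and is no camera call; for the wrist camera it gives the pose at the moment of the call.
A pose or a line that the arm cannot do raises bot.IKError and nothing moves.
- bot.sign_off(): hands the job in; it is judged then, once.
The state is a dict: "t": time; "qpos": joint angles; "joint_velocities": joint speeds; "effort": joint torques, N m; "tcp_pos": TCP position; "orientation": TCP orientation; "contact_force": force on the tool from outside, world axes, zero at the start; "wrist_torque": the same for the moment, N m; "opening": opening from 0.0 (shut) to 1.0 (fully open); "gripper_force": force on a finger pad.
Only numpy, scipy, OpenCV 4.12 (cv2) and the standard library are available. Lean on these libraries where they do the work, as an engineer would, in place of code of your own. Each camera call takes 0.05 s, during which the arm holds its last target. There are 200 camera calls.

TASK

Bring the black filler cap under the inspection camera: press the orange release button on the carriage of the inspection slide fully down, and keep it down while you push the carriage along its rails until it is hard against the end stop at the camera end. Then let the button come up, so that it locks the carriage there, and take the hand away. Only press and push: leave the cap sitting in its nest untouched, and do not touch the camera or shift the other things on the bench.

Things in the scene. Friction and masses are not known exactly. Their poses are not given: they have to be found in the camera images.
- button_top (a point): Centre of the flat top of the orange release button on the carriage (42 mm across the slide, 32 mm along it). Up, it is 72 mm above the bench and 18 mm above the carriage's plate; it goes straight down 8 mm against a spring, 5 N at first, 8 N fully down, and comes up by itself. Axes: z up, y along the rails to the end stop (the way to push), x across.
- thumb_rest (a point): Point on the face of the black thumb rest, an upright plate on the carriage just ahead of the button (60 mm wide across the slide, 10 mm thick, top 100 mm above the bench); this point is midway across, 85 mm above the bench and 23 mm ahead (+y) of the button's centre. The fingers that hold the button down can push on it. Axes as the button's.
- button (a joint): Travel of the release button in m: 0 when up, 0.008 fully down. Its catch sits in a notched rail: with the button up, or less than about 5 mm down, the carriage is locked (with 2 to 3 mm of play); farther down it is free. Let up on the way, it would lock at the next notch (every 10 mm).
- carriage (a joint): Travel of the carriage along its rails from where it stood at the start, in m, growing towards the end stop. Unlocked it runs freely (about 2 N); it weighs 0.6 to 1.1 kg. The way to the stop is about 0.170 m.
- carriage_nose (a point): Centre of the leading end face of the carriage's aluminium plate (110 mm wide, 190 mm long, its top 54 mm above the bench), which meets the end stop. Axes as those of the button. The button's centre lies 165 mm behind it.
- stop_face (a point): Face of the black rubber buffer on the end stop, at the camera end of the slide's bed (420 x 120 mm, fixed to the bench). Axes as those of the button: the carriage is home when the nose has come up to this point along y.
- fuel_cap: Black fuel filler cap, 68 mm wide and 33 mm high, lying loose in the nest; its top is 90 mm above the bench. Origin under its centre.
- nest_floor (a point): Centre of the floor of the white ring nest on the front half of the carriage (ring 87 mm wide, rim 66 mm above the bench), 120 mm ahead of the button's centre: the cap's origin lies here when it is seated.
- camera: Inspection camera: black barrel with a 56 mm ring light, underside 132 mm above the bench, on an arm from a post 215 mm high. Its origin lies on the bench in the middle of the slide's bed, axes as the button's; the barrel stands at x = 0, y = 140 mm, the post at x = -80 mm, y = 140 mm. With the carriage home the button is at y = 20 mm.
- mug: White mug, 94 mm high, on the far side of the bench; bystander. Origin under its centre.
- spare_cap: A second black filler cap, 68 mm wide, 33 mm high, on the left; bystander. Origin under its centre.
- screwdriver: Red screwdriver, 191 mm long, on the left; bystander. Origin under its middle.
- flap_housing: Grey flap housing, open side up, 206 x 107 x 22 mm, on the right; bystander. Origin under its centre.
- insulating_tape: Roll of black tape, 58 mm wide, 19 mm high, on the far side; bystander. Origin under its centre.
Mind the look-alikes: they are no part of the job. What is shaped like the fuel_cap but purple or turquoise is not meant.

How it is judged (in metres and radians):
On the way, in this order (a step that is already met when the one before it is completed fails the run):
1. the fingers hold the release button down (more than 5 of its 8 mm) while the carriage still stands where it was (value of joint button above 0.005 m and contact force between the fingers and button above 1 N and distance of carriage_nose from where it was at the start of the episode below 0.01 m), for 0.1 s.
2. the carriage is at its end stop (within 3 mm) with the button still held down (more than 5 mm) by the fingers (y of carriage_nose in the frame of stop_face above -0.003 m and value of joint button above 0.005 m and contact force between the fingers and button above 1 N), for 0.2 s.
At the end, for the whole second after the job is handed in: The carriage's nose is within 3 mm of the end stop's buffer and at rest, the button is up again (less than 2 mm down) so that the carriage is locked, and the cap sits in its nest (within 6 mm of its centre, not raised by more than 4 mm) (y of carriage_nose in the frame of stop_face above -0.003 m and value of joint button below 0.002 m and velocity of joint carriage between -0.005 and 0.005 m/s and horizontal distance between fuel_cap and nest_floor below 0.006 m and z of fuel_cap in the frame of nest_floor below 0.004 m); the robot touches nothing.
It fails at once if the button was let up (less than 3 mm down) on the way, more than 12 mm from the start and from the stop (distance of carriage_nose from where it was at the start of the episode above 0.012 m and y of carriage_nose in the frame of stop_face below -0.012 m and value of joint button below 0.003 m).
It fails at once if the cap was lifted or knocked out of its nest (distance between fuel_cap and nest_floor above 0.012 m).
It fails at once if the robot touched the cap (more than 1 N) (contact force between any of the fingers, the arm and fuel_cap above 1 N).
It fails at once if the robot struck the camera (more than 2 N) (contact force between any of the fingers, the arm and camera above 2 N).
It fails at once if another thing on the bench was moved by more than 2 cm (distance of any of mug, spare_cap, screwdriver, flap_housing, insulating_tape from where it was at the start of the episode above 0.02 m).
It also fails if it takes over 40 s, if anything falls off the work surface, if the arm or the gripper's body presses on something with over 40 N, if the wrist force passes 120 N, or if a joint passes its speed limit or range.

## Working session

There is one attempt and no reset: what is moved stays moved. The work goes in short steps, each a Python script; the robot and the scene stay as the last script left them, time stands still between calls to the robot, and variables do not carry over. Pictures are saved under pics/ and viewed, at most 10 in all, crops included, and the job is handed in when it is done.

```bash
mkdir -p pics; python3 - <<'E'
from bench import bot, imaging
import cv2
for n in ("top","side"):
    cv2.imwrite(f"pics/{n}0.png", cv2.resize(imaging.capture(n),(800,600),interpolation=cv2.INTER_CUBIC))
    m=imaging.camera_model(n); print(n,{k:(v.round(4).tolist() if hasattr(v,'round') else v) for k,v in m.items()})
print(bot.get_state())
E
```

```text
top {'K': [[486.9422, 0.0, 256.8983], [0.0, 486.9422, 175.7617], [0.0, 0.0, 1.0]], 'position': [229.7383, 7.1828, 1580.9588], 'rotation': [0.1773, -0.0043, -1.5918]}
side {'K': [[427.0898, 0.0, 257.8715], [0.0, 427.0898, 196.0741], [0.0, 0.0, 1.0]], 'position': [524.3117, 1276.3625, 1154.5799], 'rotation': [0.8653, 0.0099, 3.1175]}
{'t': 0.1, 'qpos': array([ 1.20180963e+00,  3.26889171e-01, -1.93442013e-01,  1.05198077e+00,
        8.05793564e-06,  1.43661041e+00]), 'joint_velocities': array([-5.17678777e-05, -5.23527130e-04,  1.30696266e-03, -1.02121020e-03,
       -1.43580459e-03, -4.98867056e-04]), 'effort': array([-3.51321489e-05, -4.44239509e+01,  2.63037086e+01,  7.95805041e-03,
       -1.17618429e-04, -2.49445657e-05]), 'tcp_pos': array([127.75743617, 534.45164862, 230.58544748]), 'orientation': array([-3.14009173e+00, -2.10751115e-04,  2.90679171e+00]), 'contact_force': array([0.10524117, 0.18600717, 0.40333382]), 'wrist_torque': array([-0.04047661,  0.00910888, -0.02042469]), 'gripper_force': 0.0, 'opening': 1.0000336879280063}
```

View pics/top0.png

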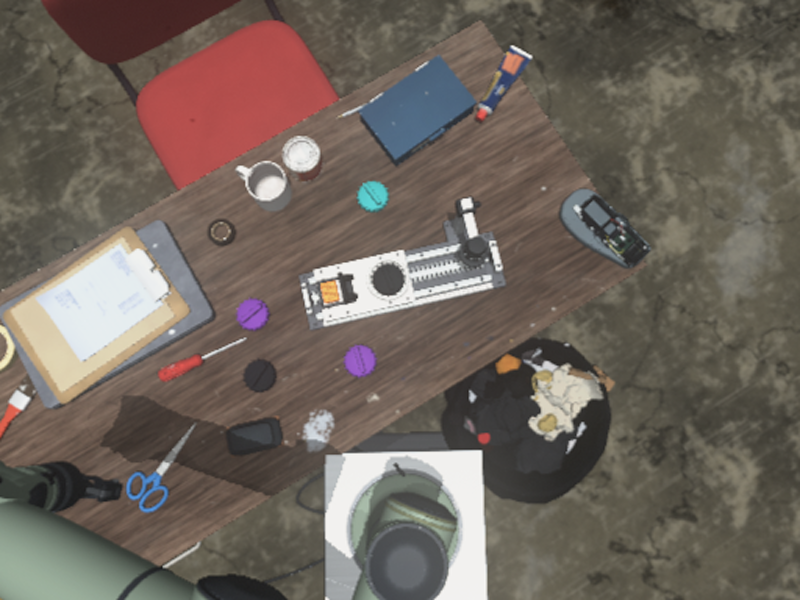

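View pics/side0.png

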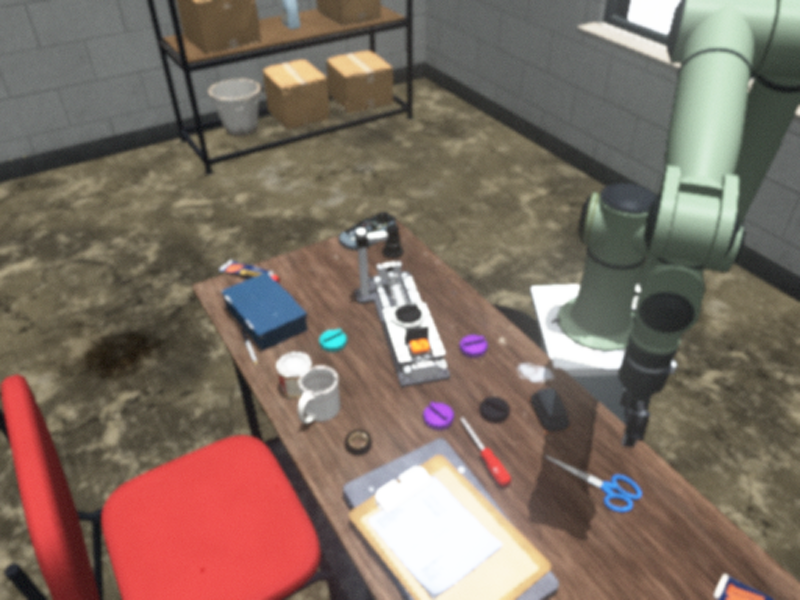

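The top view shows the slide: orange button at about (331,292), cap at (388,279), camera barrel at (475,248) and end stop at (497,258). The camera post is on the far side. I'll enlarge this area to measure it.

```bash
cat > h.py <<'E'
import numpy as np, cv2
from scipy.spatial.transform import Rotation as R
def ray(m,uv):
    K=np.array(m["K"]); d=np.linalg.inv(K)@[uv[0],uv[1],1]
    r=np.array(m["rotation"]); r=R.from_euler("xyz",r).as_matrix() if r.size==3 else r
    return r@(d*[1,-1,-1])
def at(m,uv,z):
    p=np.array(m["position"]); d=ray(m,uv); return p+d*(z-p[2])/d[2]
E
python3 - <<'E'
from bench import bot, imaging
from h import *
m=imaging.camera_model("top"); print(m.keys())
im=imaging.capture("top")
cv2.imwrite("pics/top1.png", cv2.resize(im[115:215,185:335],None,fx=5,fy=5,interpolation=cv2.INTER_CUBIC))
for n,uv,z in (("button",(331,292),72),("cap",(388,279),90),("cam",(475,248),150),("sparecap",(260,376),33),("mug",(268,186),94)):
    print(n,at(m,np.array(uv)/1.5625,z).round(1))
E
```

```text
dict_keys(['K', 'position', 'rotation'])
button [467.4 137.   72. ]
cap [488.4  22.   90. ]
cam [ 535.1 -147.   150. ]
sparecap [304.9 284.3  33. ]
mug [683.8 261.6  94. ]
```

View pics/top1.png

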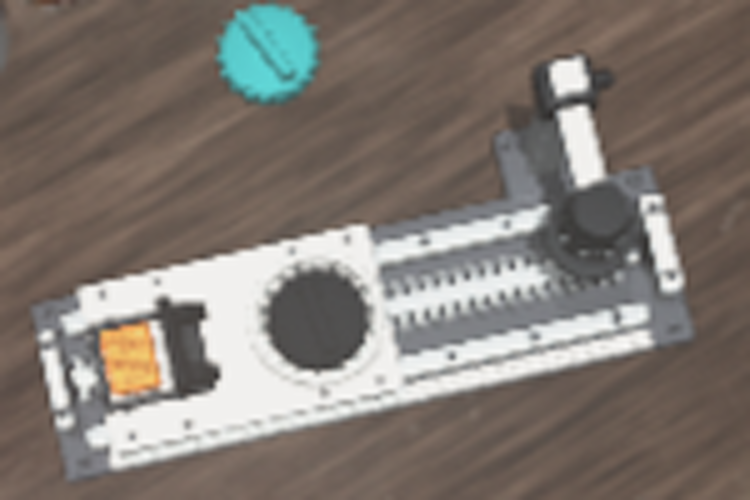

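The crop shows the button centre at (129,358), the cap at (317,316) and the nose edge from (368,228) to (398,398). The plate's long edges are (80,290)-(368,228) and (110,468)-(398,398), and the bed corners are (33,300), (650,168), (690,340) and (68,478).

```bash
python3 - <<'E'
from bench import bot, imaging, solve_ik
from h import *
m=imaging.camera_model("top")
f=lambda u,v,z: at(m,(185+(u-2)/5,115+(v-2)/5),z)
P=dict(b=f(129,358,72),cap=f(317,316,90),n=f(383,313,54),c1=f(33,300,8),c2=f(650,168,8),c3=f(690,340,8),c4=f(68,478,8),st=f(655,245,60))
for k,v in P.items(): print(k,v.round(1))
a=lambda p,q:(np.degrees(np.arctan2(*(q-p)[1::-1])).round(2),np.linalg.norm((q-p)[:2]).round(1))
print("b-cap",a(P['b'],P['cap']),"b-n",a(P['b'],P['n']),"bed",a(P['c1'],P['c2']),a(P['c4'],P['c3']),"w",a(P['c4'],P['c1']),a(P['c3'],P['c2']))
print("bedctr",(sum(P[c] for c in('c1','c2','c3','c4'))/4).round(1))
E
```

```text
b [469.6 141.5  72. ]
cap [490.8  23.   90. ]
n [498.2 -18.7  54. ]
c1 [519.6 210.    8. ]
c2 [ 600.3 -198.8    8. ]
c3 [ 484.2 -220.2    8. ]
c4 [401.9 187.    8. ]
st [ 537.6 -193.1   60. ]
b-cap (np.float64(-79.86), np.float64(120.4)) b-n (np.float64(-79.88), np.float64(162.7)) bed (np.float64(-78.82), np.float64(416.7)) (np.float64(-78.57), np.float64(415.4)) w (np.float64(11.05), np.float64(119.9)) (np.float64(10.43), np.float64(118.0))
bedctr [501.5  -5.5   8. ]
```

Sizes check out: button to cap is 120.4 mm (120 expected), the bed 416 x 119 (420 x 120). The push heading is about -79.2°. Next I'll shut the gripper, move above the button and take a close look.

```bash
python3 - <<'E'
from bench import bot, imaging, solve_ik
from h import *
for y in np.radians([100.8,-79.2]):
    m=imaging.camera_model("wrist")
    print(y,[None if q is None else np.round(q,2) for q in (solve_ik([468,147,170],[np.pi,0,y]),solve_ik([507,-18,64],[np.pi,0,y]))])
s=bot.get_state(); T=R.from_euler("xyz",s["orientation"])
print("cam in tool",T.inv().apply(np.array(m["position"])-s["tcp_pos"]).round(1))
bot.grip(0.0,40)
y=np.radians(100.8)
bot.move_ptp([470.5,141.8,200],[np.pi,0,y])
s=bot.get_state();print(s["t"],s["tcp_pos"],s["contact_force"],s["opening"])
m=imaging.camera_model("wrist"); im=imaging.capture("wrist")
np.save("wm.npy",m,allow_pickle=True)
cv2.imwrite("pics/w1.png",cv2.resize(im,(800,600)))
E
```

```text
1.7592918860102842 [array([ 0.15,  0.27, -0.44,  0.86,  0.  ,  1.54]), array([-0.18,  0.43, -0.52,  0.62,  0.  ,  1.2 ])]
-1.3823007675795091 [array([ 0.15,  0.27, -0.44,  0.86,  0.  , -1.61]), array([-0.18,  0.43, -0.52,  0.62,  0.  , -1.94])]
cam in tool [  73.7   -0.5 -142.5]
2.8083 [470.31116122 142.55912091 200.07602521] [-0.24806835  0.05328725 -1.19234026] -2.5294181554655474e-05
```

View pics/w1.png

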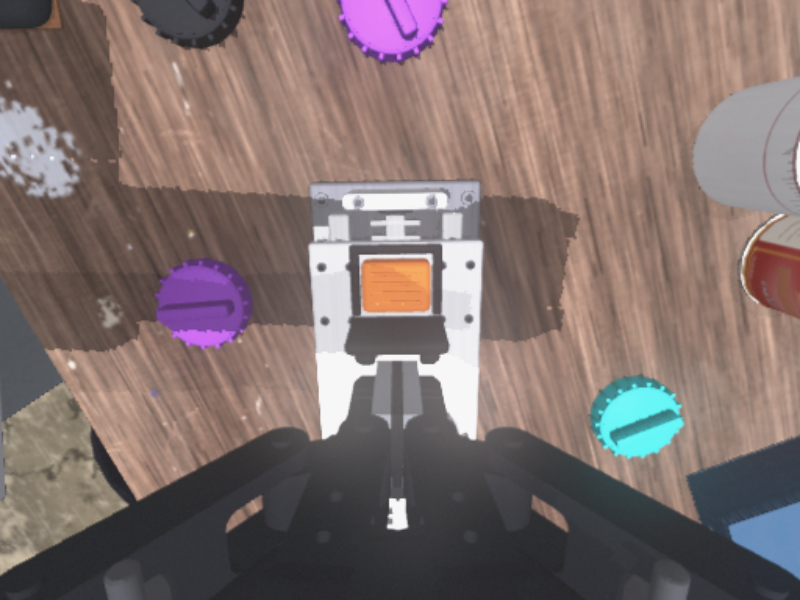

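The wrist view shows the button centre at (397,286), with the slide's edges running nearly straight down the picture. The thumb rest is at (397,335) and the finger tips end at about (397,362). The wrist camera sits on the side away from the inspection camera.

```bash
python3 - <<'E'
from bench import bot, imaging
from h import *
m=np.load("wm.npy",allow_pickle=True).item(); f=lambda u,v,z:at(m,(u/1.5625,v/1.5625),z)
b=f(397,286,72); print("button",b.round(1))
# button size, plate edges
print("w",np.linalg.norm(f(361,286,72)-f(432,286,72)).round(1),"l",np.linalg.norm(f(397,259,72)-f(397,313,72)).round(1))
p,q=f(310,242,54),f(483,242,54); print("plate w",np.linalg.norm(p-q).round(1),"heading",np.degrees(np.arctan2(*(q-p)[1::-1])).round(2)-90,"mid rear",((p+q)/2).round(1))
E
```

```text
button [470.7 141.4  72. ]
w 42.7 l 33.7
plate w 107.9 heading -79.08 mid rear [466.  164.4  54. ]
```

Both measurements agree to within 1 mm: (470.6,141.5), heading -79.1°. Now I'll press 6 mm ahead of the button's centre.

```bash
python3 - <<'E'
from bench import bot
import numpy as np
h=np.radians(-79.1); d=np.array([np.cos(h),np.sin(h),0]); rot=[np.pi,0,h+np.pi]
p=np.array([470.6,141.5,0])+6*d
bot.movel(p+[0,0,90],rot,max_speed=120)
bot.dwell(.2); f0=bot.get_state()["contact_force"]
print(bot.movel(p+[0,0,66],max_speed=25,threshold=4), bot.get_state()["tcp_pos"])
z=bot.get_state()["tcp_pos"][2]
for i in range(16):
    z-=1; bot.movel([p[0],p[1],z],max_speed=20); s=bot.get_state(); f=s["contact_force"]-f0
    print(round(z,1),s["tcp_pos"].round(1),f.round(1))
    if f[2]>16: break
bot.dwell(.2); s=bot.get_state(); print(s["t"],s["tcp_pos"].round(2),(s["contact_force"]-f0).round(1))
np.save("f0.npy",f0)
E
```

```text
True [471.55680732 135.60595112  70.25508949]
69.3 [471.6 135.6  69.4] [-0.9 -0.9  4.9]
68.3 [471.6 135.6  68.5] [-1.6 -0.5  5.2]
67.3 [471.6 135.6  67.5] [-1.2 -0.2  6.1]
66.3 [471.6 135.6  66.6] [-1.7  0.3  6.6]
65.3 [471.6 135.6  65.6] [-1.8  0.   6.6]
64.3 [471.6 135.6  64.7] [-1.7  0.7  7.1]
63.3 [471.6 135.6  64. ] [-3.4  0.1  9.7]
62.3 [471.7 135.6  63.8] [-5.8 -0.6 18.8]
7.0667 [471.68 135.63  63.86] [-4.7 -1.7 18.9]
```

The button bottomed out at z = 64, as expected. Now I'll push.

```bash
python3 - <<'E'
from bench import bot
import numpy as np
h=np.radians(-79.1); d=np.array([np.cos(h),np.sin(h),0]); rot=[np.pi,0,h+np.pi]
f0=np.load("f0.npy"); p=np.array([470.6,141.5,62.3])+6*d
def rep(l):
    s=bot.get_state(); f=s["contact_force"]-f0
    print(l,round(s["t"],2),((s["tcp_pos"]-p)@d).round(1),s["tcp_pos"].round(1),"along",(f@d).round(1),"f",f.round(1))
    return f@d
for a in (20,155):
    print(bot.movel(p+a*d,rot,max_speed=45,threshold=40)); rep(a)
a=155
while a<192:
    a+=2; bot.movel(p+a*d,rot,max_speed=25)
    if rep(a)<-22: break
bot.dwell(.4); rep("end")
E
```

```text
False
20 7.66 20.6 [475.9 115.5  63.9] along 0.7 f [-4.2 -1.5 17.9]
False
155 10.81 155.4 [503.3 -16.5  64. ] along -1.1 f [ 0.7  1.3 11.8]
157 11.06 157.6 [503.7 -18.7  63.9] along 0.3 f [ 1.6  0.  11.4]
159 11.31 159.6 [504.2 -20.7  64. ] along 0.2 f [ 1.3  0.1 10.9]
161 11.56 161.7 [504.6 -22.7  64. ] along -0.1 f [ 1.1  0.3 10.5]
163 11.81 163.7 [505.  -24.7  64. ] along -1.1 f [ 1.1  1.3 10.6]
165 12.06 165.7 [505.4 -26.6  64. ] along -0.5 f [ 1.   0.7 11.3]
167 12.31 167.7 [505.8 -28.6  64. ] along -1.1 f [ 0.7  1.2 11.7]
169 12.56 169.7 [506.2 -30.6  64. ] along -0.2 f [ 1.3  0.4 10.8]
171 12.81 170.3 [506.3 -31.1  63.9] along -5.2 f [ 0.4  5.4 12. ]
173 13.06 171.0 [506.3 -31.8  63.9] along -8.5 f [ 0.9  8.8 14.1]
175 13.31 172.4 [506.5 -33.3  63.9] along -9.7 f [-0.9  9.7 13.7]
177 13.56 174.2 [506.7 -35.1  63.9] along -10.5 f [-0.7 10.6 14.5]
179 13.81 176.1 [506.9 -37.   63.8] along -10.1 f [-1.3 10.1 15.2]
181 14.06 176.5 [507.  -37.4  63.8] along -15.2 f [-1.4 15.2 16.5]
183 14.31 176.5 [506.9 -37.4  63.9] along -21.9 f [-2.1 21.9 20.1]
185 14.56 176.5 [506.9 -37.3  63.9] along -28.0 f [-1.7 28.2 20.8]
end 14.96 176.5 [506.9 -37.3  63.9] along -28.2 f [-3.  28.1 21.2]
```

The carriage hit the stop at about 170 mm. The fingers then slid 6 mm on to the thumb rest and the force rose to 28 N with no further motion, so it is home. I'll ease off the push slightly, lift straight up and check.

```bash
python3 - <<'E'
from bench import bot, imaging
from h import *
h=np.radians(-79.1); d=np.array([np.cos(h),np.sin(h),0]); rot=[np.pi,0,h+np.pi]
p=np.array([470.6,141.5,62.3])+6*d
bot.movel(p+180*d,rot,max_speed=25); print(bot.get_state()["contact_force"])
bot.movel(p+180*d+[0,0,18],rot,max_speed=20)
bot.movel(p+174*d+[0,0,26],rot,max_speed=30)
bot.movel(p+170*d+[0,0,150],rot,max_speed=100)
bot.movel(p+40*d+[0,0,170],rot,max_speed=150)
bot.dwell(.3); s=bot.get_state(); print(s["t"],s["tcp_pos"],s["contact_force"])
m=imaging.camera_model("wrist"); np.save("wm.npy",m,allow_pickle=True)
a=cv2.resize(imaging.capture("top")[115:215,185:335],(400,267),interpolation=cv2.INTER_CUBIC)
b=cv2.resize(imaging.capture("side")[120:250,210:300],(400,578),interpolation=cv2.INTER_CUBIC)
c=np.zeros((578,800,3),np.uint8); c[:267,:400]=a; c[:,400:]=b
w=imaging.capture("wrist"); c[270:570,:400]=cv2.resize(w,(400,300)); cv2.imwrite("pics/end.png",c)
E
```

```text
[-1.98004064 11.86847057 15.52911324]
19.5583 [479.37899527  95.82081091 232.18822907] [ 0.7033249  -0.61285564 -0.51720441]
```

View pics/end.png

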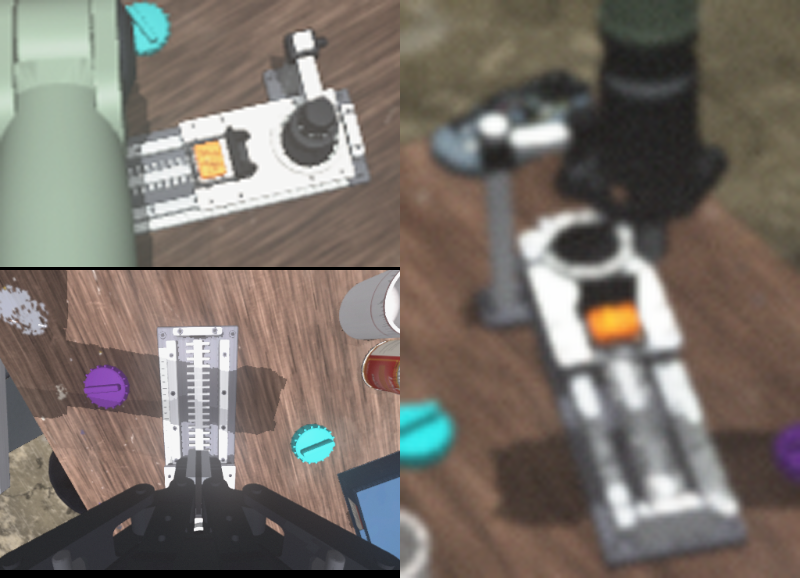

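The picture shows the carriage at the end stop, with its nose against the white stop at about (348,130). The button at (210,158) has been released, the cap is in its nest under the camera, and the hand is clear.

```bash
python3 -c "
from bench import bot
print(bot.sign_off())"
```

```text
the job is handed in; nothing more can be done
None
```

The carriage was pushed with the button held down until it stopped hard against the end stop (about 170 mm), then the button was let up and the hand taken away; the job is handed in, though sign-off returned no verdict and I did not measure the final 3 mm gap or the button's height in the last picture.

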